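# Dry-stack the model lighthouse and its keeper's house

### The job

Dry-stack the two MDF models on their feet: on the round foot the lighthouse, from the bottom up the wide drum, the narrow drum and the pointed cap; on the rectangular foot the house block with its long side along the foot's long side, and on it the gable roof with the ridge along the block's long side. Set every piece upright and centred on what is under it, let go of everything, and do not knock over the glue bottle.

Things in the scene. Friction and masses are not known exactly. Their poses are not given: they have to be found in the camera images.
- wide_drum: Wide drum, the bottom piece of the lighthouse: solid cylinder 60 mm in diameter, 32 mm high. Loose, plain light-brown MDF; starts upright on the bench at any yaw. Origin: centre of its underside, z up. 
- narrow_drum: Narrow drum, the middle piece of the lighthouse: solid cylinder 44 mm in diameter, 40 mm high. Loose, plain light-brown MDF; starts upright on the bench at any yaw. Origin: centre of its underside, z up. 
- cone_cap: Pointed cap, the top of the lighthouse: cylinder 34 mm in diameter and 24 mm high whose upper side continues as a cone to a blunt point 44 mm above the underside. Loose, plain light-brown MDF; starts upright on the bench at any yaw. Origin: centre of its underside, z up. 
- house_block: House block: plain box 54 mm (its x) by 42 mm (its y), 36 mm high. The only plain box of its size; offcuts lying about are much smaller. Loose, plain light-brown MDF; starts upright on the bench at any yaw. Origin: centre of its underside, z up. 
- gable_roof: House roof: gabled prism 64 mm long (its x, along the ridge) by 50 mm wide (its y); the sides rise 6 mm straight up, then slope to the ridge 30 mm above the underside. Its gable ends, 64 mm apart along x, are flat and upright: hold it there, the slopes offer no hold. Loose, plain light-brown MDF; starts upright on the bench at any yaw. Origin: centre of its underside, z up. 
- round_board: Fixed plywood board 120 mm (x) by 110 mm (y), 10 mm thick, with a darker round foot 70 mm in diameter and 10 mm high glued on its centre: the lighthouse goes here. Origin: centre of the board's underside, on the bench; the foot's flat top is 20 mm above the origin. Within about 35 degrees of straight.
- square_board: Fixed plywood board 120 mm (x) by 110 mm (y), 10 mm thick, with a darker rectangular foot 68 mm (its x) by 56 mm (its y) and 10 mm high glued on its centre: the house goes here. Origin: centre of the board's underside, on the bench; the foot's flat top is 20 mm above the origin. Within about 35 degrees of straight.
- glue_bottle: White glue bottle with an orange cap, 48 mm in diameter, 130 mm tall, loose, standing among the pieces. Origin: centre of its underside, z up. Not to be knocked over.

How it is judged:
By the outcome, as a careful person would: the job done as asked, in the order asked, and still so for the second after the job is handed in, with the robot touching nothing.
It also fails if it takes over 144 s, if anything falls off the work surface, if the arm or the gripper's body presses on something with over 40 N, if the wrist force passes 120 N, or if a joint passes its speed limit or range.

### The arm

A 7-joint arm with a two-finger parallel gripper is mounted at the origin on the work surface. World frame = base frame: x ahead of the robot, y to its left, z up, the work surface at z = 0. Lengths are in m, angles in rad, forces in N, time in s.
With the tool pointing down it reaches from about 0.4 to 0.9 m from the base axis. Payload 5.5 kg.
Tool frame: the origin (TCP) lies midway between the tips of the shut fingers; the grasp point (between the pads) lies bot.tcp_to_grasp behind it (bot.tcp_to_grasp is the distance from the TCP to the grasp point, in m); z points along the fingers, y is the line along which they close (so a half turn about z gives the same grasp; the last joint's range is limited). The gripper opens to 85 mm and grips with 20 to 120 N. Pads are 22 mm wide; open, the fingers measure 114 mm over their backs; the gripper's body (76 mm by 85 mm) begins 54 mm behind the grasp point. The pads swing forward as they close: fully open they stand 13 mm farther back than shut.
Start: joints at [-0.968, 0.501, -0.427, 1.55, 0.221, 1.138, -0.21], TCP at [0.217, 0.613, 0.231] pointing down, gripper open.
Joint ranges: [-2.88, 2.88], [-0.31, 2.03], [-1.54, 1.56], [0.2, 2.42], [-1.41, 4.55], [0.19, 2.02], [-2.57, 2.57]. Speed limits (rad/s): [2.57, 2.57, 3.14, 3.14, 3.14, 3.14, 3.14].

### API

Orientations are given as a unit quaternion [w, x, y, z].
In Python, from rig import bot, inverse_kinematics, sensors, optics gives the robot as it stands. Calls block until the motion is done:
- bot.move_pose(position, orientation): joint-space move of the TCP to a pose.
- bot.move_straight(position, rate=0.15, orientation=None, contact_N=None): straight line of the TCP; orientation=None keeps the orientation; rate is the mean speed in m/s. With contact_N (N) it stops when the force on the tool has changed by that much, and returns True; else False.
- bot.move_j(angles): joint-space move.
- bot.grip(opening, effort=None): opening from 0.0 (shut) to 1.0 (fully open); effort is the grip in N (None keeps the last); returns when the fingers have stopped.
- bot.sleep(seconds).
- inverse_kinematics(position, orientation): joint angles nearest the present ones, or None.
- sensors.get_obs(): the state.
- optics.camera(name): name is "scene" or "top" or "wrist"; returns the picture (400x640x3 uint8, red, green, blue); there is no depth.
- optics.get_calibration(name): a dict with "fx", "fy", "cx", "cy" (pixels), "distortion" ([k1, k2, p1, p2, k3] as OpenCV has them; the pictures are not rectified), "xyz" and "attitude" of the camera in the world; the wrist camera has in their place "T_tool_cam" (4x4, takes a point from camera to tool coordinates, whose origin is the TCP and whose axes are the flange's). Camera axes: x right, y down, z forward; pixel columns grow to the right and rows downward; lengths in m; the calibration is good to about 2 mm. A picture is of the moment at which its call begins: read the wrist's pose just before it. get_calibration takes no time and is no camera call.
A pose or a line that the arm cannot do raises bot.Unreachable and nothing moves.
- bot.sign_off(): hands the job in; it is judged then, once.
The state is a dict: "clock": time; "qpos": joint angles; "joint_vel": joint speeds; "effort": joint torques, N m; "eef_pos": TCP position; "tcp_rot": TCP orientation; "wrist_force": force on the tool from outside, world axes, zero at the start; "torque": the same for the moment, N m; "grip_width": opening from 0.0 (shut) to 1.0 (fully open); "grip_force": force on a finger pad.
Only numpy, scipy, OpenCV 4.12 (cv2) and the standard library are available. Lean on these libraries where they do the work, as an engineer would, in place of code of your own. Each camera call takes 0.05 s, during which the arm holds its last target. There are 200 camera calls.

## Working session

There is one attempt and no reset: what is moved stays moved. The work goes in short steps, each a Python script; the robot and the scene stay as the last script left them, time stands still between calls to the robot, and variables do not carry over. Pictures are saved under pics/ and viewed, at most 14 in all, crops included, and the job is handed in when it is done.

```bash
ls; mkdir -p pics; python3 - <<'E'
from rig import bot, sensors, optics
import cv2
for n in ("scene","top","wrist"):
    c=optics.get_calibration(n); print(n,c)
    cv2.imwrite(f"pics/{n}0.png",optics.camera(n)[:,:,::-1])
print(sensors.get_obs(), bot.tcp_to_grasp)
E
```

```text
pics
scene {'fx': 425.38882590007944, 'fy': 425.38882590007944, 'cx': 318.73904886207237, 'cy': 196.14274521265602, 'distortion': array([-0.10105624,  0.        ,  0.        ,  0.        ,  0.        ]), 'xyz': array([0.90719639, 0.57838042, 0.73885627]), 'attitude': array([-0.12341537,  0.28170379,  0.88023631, -0.36138021])}
top {'fx': 365.8896229952851, 'fy': 365.8896229952851, 'cx': 316.11528012483245, 'cy': 199.91591065898143, 'distortion': array([-0.04793721,  0.        ,  0.        ,  0.        ,  0.        ]), 'xyz': array([0.36074183, 0.01312071, 0.90657096]), 'attitude': array([-0.04764434,  0.70645699, -0.70352079,  0.06088547])}
wrist {'fx': 302.0668598876448, 'fy': 302.0668598876448, 'cx': 317.0517682557104, 'cy': 201.98578465631712, 'distortion': array([-0.04403485,  0.        ,  0.        ,  0.        ,  0.        ]), 'T_tool_cam': array([[ 4.87595461e-04, -9.48557803e-01, -3.16603627e-01,
         8.10436548e-02],
       [ 9.99999352e-01,  1.36960730e-04,  1.12974061e-03,
        -1.33658935e-05],
       [-1.02826201e-03, -3.16603973e-01,  9.48557256e-01,
        -1.44149881e-01],
       [ 0.00000000e+00,  0.00000000e+00,  0.00000000e+00,
         1.00000000e+00]])}
{'clock': 0.15, 'qpos': array([-0.96779083,  0.50168258, -0.42688936,  1.55118595,  0.22081127,
        1.13828085, -0.21030089]), 'joint_vel': array([-5.84191125e-04, -3.01490043e-03, -1.22051097e-03, -4.12702133e-03,
        7.41276645e-04, -6.16847589e-05,  7.32165156e-04]), 'effort': array([-6.36617595e-03, -5.70031178e+01, -5.82537308e+00, -2.81283367e+01,
        1.05210539e-02,  7.89811980e-03,  1.33452068e-05]), 'eef_pos': array([0.21646954, 0.61234403, 0.2304815 ]), 'tcp_rot': array([-1.72231868e-04,  1.69041004e-01,  9.85608734e-01, -7.30102502e-04]), 'wrist_force': array([-0.44734317, -0.10342919, -0.28075402]), 'torque': array([ 0.00828713, -0.00506934, -0.00542025]), 'grip_force': 0.0, 'grip_width': 1.00411922687779} 0.0187
```

View pics/top0.png

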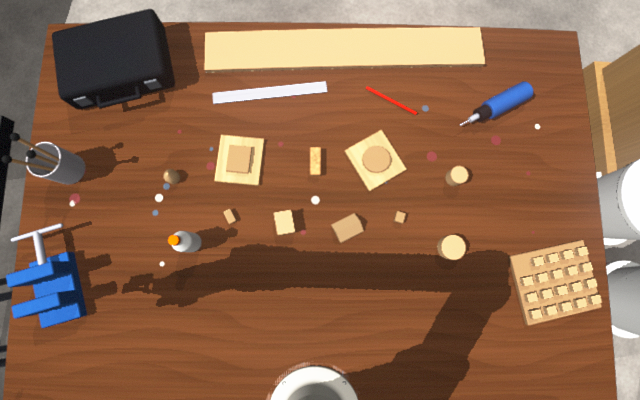

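View pics/scene0.png

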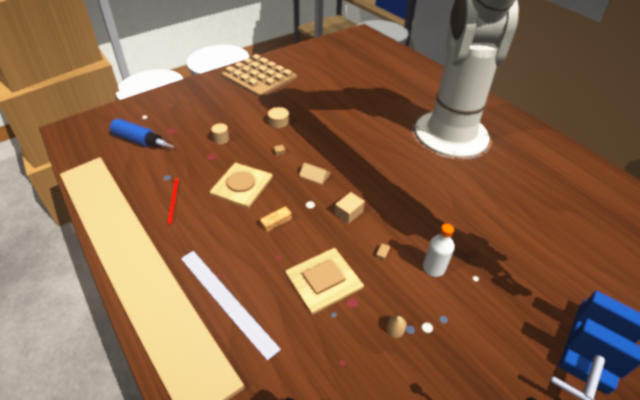

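The top view shows the square board at (240,160), round board (376,160), narrow drum (458,176) and wide drum (453,247). It also shows the block (285,222), roof (348,228), cap (172,176) and bottle (185,242), plus offcuts at (315,160), (230,216) and (400,217). The scene view agrees, with the cap standing at (397,327). Next come the helpers and close wrist views.

```bash
cat > h.py <<'E'
import numpy as np, cv2
from scipy.spatial.transform import Rotation as Rn
from rig import bot, inverse_kinematics, sensors, optics
def rot(q): return Rn.from_quat(np.roll(q,-1)).as_matrix()
def down(a): return np.array([0,np.cos(a/2),np.sin(a/2),0])   # tool x at yaw a, closing line at a-90deg
def campose(name,obs=None):
    c=optics.get_calibration(name)
    if name!="wrist": return rot(c["attitude"]),c["xyz"]
    T=c["T_tool_cam"]; R=rot(obs["tcp_rot"])
    return R@T[:3,:3], obs["eef_pos"]+R@T[:3,3]
def rays(name,px,R):
    c=optics.get_calibration(name)
    K=np.array([[c["fx"],0,c["cx"]],[0,c["fy"],c["cy"]],[0,0,1]])
    u=cv2.undistortPoints(np.array(px,float).reshape(-1,1,2),K,c["distortion"])[:,0]
    return np.c_[u,np.ones(len(u))]@R.T
def onplane(name,px,z,pose):
    R,p=pose; d=rays(name,px,R); return p+d*((z-p[2])/d[:,2])[:,None]
def project(name,X,pose):
    R,p=pose; c=optics.get_calibration(name)
    K=np.array([[c["fx"],0,c["cx"]],[0,c["fy"],c["cy"]],[0,0,1]])
    return cv2.projectPoints((np.atleast_2d(X)-p)@R,np.zeros(3),np.zeros(3),K,c["distortion"])[0][:,0]
def meet(p1,d1,p2,d2):   # midpoint of closest approach, gap
    A=np.c_[d1,-d2]; s=np.linalg.lstsq(A,p2-p1,rcond=None)[0]
    a,b=p1+s[0]*d1,p2+s[1]*d2; return (a+b)/2,np.linalg.norm(a-b)
def look(xy,z=0.2,a=None,name=None):
    """camera straight above xy, tool at height z; returns image and pose"""
    T=optics.get_calibration("wrist")["T_tool_cam"]
    best=None
    for y in ([a] if a is not None else np.arange(-np.pi,np.pi,np.pi/6)):
        off=rot(down(y))@T[:3,3]
        pos=np.array([xy[0]-off[0],xy[1]-off[1],z])
        q=inverse_kinematics(pos,down(y))
        if q is None: continue
        d=np.abs(np.array(q)-sensors.get_obs()["qpos"]).max()
        if best is None or d<best[0]: best=(d,pos,y)
    bot.move_pose(best[1],down(best[2])); bot.sleep(0.15)
    o=sensors.get_obs(); im=optics.camera("wrist")
    if name: cv2.imwrite(f"pics/{name}.png",im[:,:,::-1])
    return im,campose("wrist",o),best[2]
E
python3 - <<'E'
from h import *
P=dict(square=(240,160,.02),round=(376,160,.02),narrow=(458,172,.04),wide=(453,245,.03),block=(285,220,.036),roof=(348,228,.02),cap=(172,176,.03),bottle=(175,240,.13))
for k,(u,v,z) in P.items():
    X=onplane("top",[(u,v)],z,campose("top"))[0]; print(k,X.round(3),np.hypot(X[0],X[1]).round(3))
im,pose,y=look((0.55,0.2),0.22,name="w1")
print(y,sensors.get_obs()["clock"],pose[1])
E
```

```text
square [0.598 0.187 0.02 ] 0.626
round [ 0.6   -0.153  0.02 ] 0.619
narrow [ 0.567 -0.352  0.04 ] 0.667
wide [ 0.388 -0.334  0.03 ] 0.512
block [0.447 0.071 0.036] 0.452
roof [ 0.429 -0.081  0.02 ] 0.437
cap [0.554 0.35  0.03 ] 0.655
bottle [0.394 0.297 0.13 ] 0.493
1.0471975511965965 2.3833 [0.55027409 0.201492   0.36408306]
```

View pics/w1.png

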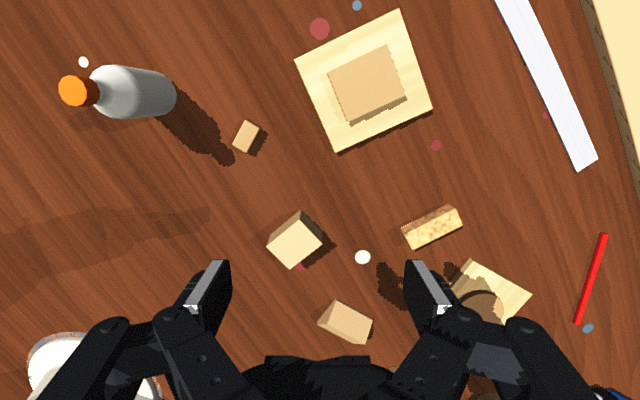

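The wrist view shows the square board and foot at (365,85), block (295,240), roof (345,322), round board (490,300) and bottle (120,90). The gripper covers the bottom of the frame. Next I'll take two near-nadir views of each target.

```bash
python3 - <<'E'
from h import *
import pickle
P=dict(cap=(.554,.350),square=(.598,.187),block=(.447,.071),roof=(.429,-.081),round=(.6,-.153),narrow=(.567,-.352),wide=(.388,-.334))
V={}
for k,xy in P.items():
    xy=np.array(xy)
    try:
        im1,p1,y=look(xy-[0,.03],.17); im2,p2,_=look(xy+[0,.03],.17,y)
    except Exception as e: print(k,repr(e)); continue
    V[k]=[(im1,p1),(im2,p2)]; print(k,round(y,2),sensors.get_obs()["clock"])
pickle.dump(V,open("V.pkl","wb"))
tiles=[]
for k in V:
    for im,p in V[k]:
        u,v=project("wrist",[*P[k],.02],p)[0].astype(int); c=np.zeros((200,200,3),np.uint8)
        y0,x0=max(v-100,0),max(u-100,0); s=im[y0:v+100,x0:u+100]; c[:s.shape[0],:s.shape[1]]=s; tiles.append(c)
        
t=np.vstack([np.hstack(tiles[0:4]),np.hstack(tiles[4:8]),np.hstack(tiles[8:12])]) if len(tiles)>=12 else np.hstack(tiles)
cv2.imwrite("pics/tiles.png",t[:,:,::-1])
E
```

```text
cap 1.05 3.7167
square 0.52 5.2583
block 0.52 6.9333
roof -0.0 8.4083
round -0.52 9.9833
narrow -1.05 11.65
wide -1.05 13.1667
```

View pics/tiles.png

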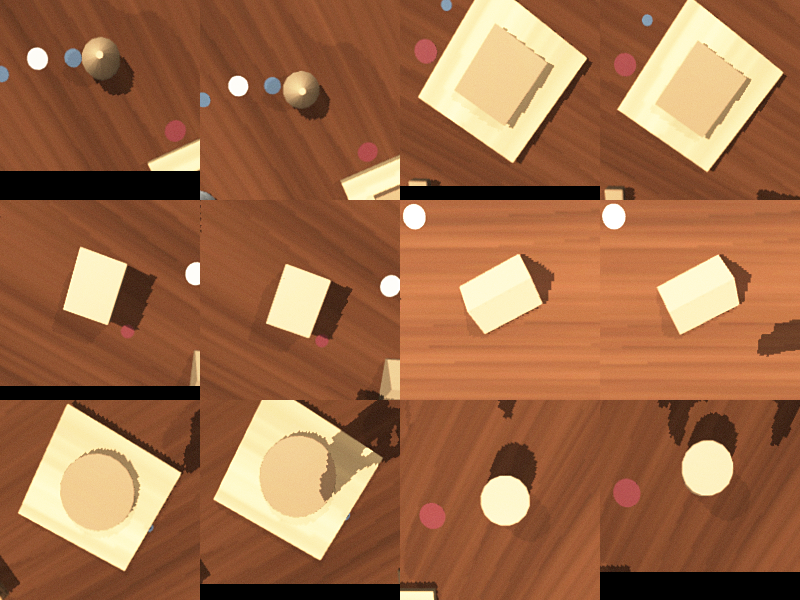

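```bash
cat > seg.py <<'E'
from h import *
def ratios(im):
    f=cv2.GaussianBlur(im,(3,3),0).astype(float)+1; return f[...,1]/f[...,0],f[...,2]/f[...,0],f.max(2)
def mask(im,lo=.66,hi=9):
    g,b,m=ratios(im); M=((g>lo)&(g<hi)&(b<.86)&(m>50)).astype(np.uint8)
    return cv2.morphologyEx(M,cv2.MORPH_OPEN,np.ones((3,3),np.uint8))
def blob(M,uv):
    cs=cv2.findContours(M,cv2.RETR_EXTERNAL,cv2.CHAIN_APPROX_NONE)[0]
    cs=[c for c in cs if cv2.contourArea(c)>150]
    return max(cs,key=lambda c:cv2.pointPolygonTest(c,tuple(map(float,uv)),True))
E
python3 - <<'E'
from seg import *
import pickle
V=pickle.load(open("V.pkl","rb"))
P=dict(cap=(.554,.350,.03),square=(.598,.187,.02),block=(.447,.071,.036),roof=(.429,-.081,.02),round=(.6,-.153,.02),narrow=(.567,-.352,.04),wide=(.388,-.334,.032))
for k in V:
    for im,p in V[k]:
        uv=project("wrist",P[k],p)[0]; u,v=uv.astype(int)
        g,b,m=ratios(im); M=mask(im); c=blob(M,uv); mo=cv2.moments(c)
        r=cv2.minAreaRect(c)
        print(k,uv.round(),'px',im[v,u],'g',g[v,u].round(2),'b',b[v,u].round(2),'cen',round(mo['m10']/mo['m00'],1),round(mo['m01']/mo['m00'],1),'rect',np.round(r[1],1),round(r[2],1),'fill',round(mo['m00']/r[1][0]/r[1][1],2))
        if k in('square','round'):
            B=c[:,0].mean(0); print('  board px g', np.percentile(g[cv2.drawContours(np.zeros_like(M),[c],-1,1,-1)>0],[5,20,40,60,80]).round(2))
E
```

```text
cap [298.  70.] px [112  89  63] g 0.79 b 0.54 cen 298.6 58.1 rect [43. 38.] 90.0 fill 0.78
cap [332. 130.] px [130 102  72] g 0.8 b 0.56 cen 331.7 117.4 rect [37. 36.] 90.0 fill 0.8
square [292.  86.] px [245 210 150] g 0.86 b 0.62 cen 292.2 74.8 rect [127.1 136.6] 34.8 fill 0.92
  board px g [0.82 0.86 0.92 0.95 0.97]
square [344. 118.] px [242 206 144] g 0.84 b 0.59 cen 343.2 103.9 rect [122.  135.3] 35.0 fill 0.92
  board px g [0.82 0.85 0.93 0.95 0.97]
block [288.  86.] px [254 243 197] g 0.96 b 0.78 cen 283.5 85.7 rect [52.8 68. ] 17.7 fill 0.92
block [346. 119.] px [254 243 197] g 0.96 b 0.77 cen 341.6 118.8 rect [49.8 64.4] 19.3 fill 0.95
roof [287. 102.] px [254 244 195] g 0.96 b 0.77 cen 286.1 96.2 rect [56.9 74.3] 62.2 fill 0.93
roof [349. 102.] px [254 242 191] g 0.96 b 0.76 cen 348.4 94.9 rect [55.9 75.4] 62.8 fill 0.93
round [290. 116.] px [242 206 146] g 0.85 b 0.6 cen 287.4 104.5 rect [134.6 121.5] 28.6 fill 0.93
  board px g [0.81 0.85 0.93 0.95 0.96]
round [345.  85.] px [239 200 142] g 0.84 b 0.6 cen 340.4 75.1 rect [135.3 128.5] 29.7 fill 0.92
  board px g [0.79 0.84 0.86 0.94 0.96]
narrow [304. 129.] px [254 248 208] g 0.98 b 0.81 cen 308.7 127.0 rect [50. 50.] 90.0 fill 0.8
narrow [335.  70.] px [253 242 193] g 0.96 b 0.76 cen 339.8 67.7 rect [57. 52.] 90.0 fill 0.79
wide [303. 132.] px [254 243 194] g 0.96 b 0.77 cen 304.4 132.4 rect [67. 65.] 90.0 fill 0.79
wide [335.  72.] px [254 243 193] g 0.96 b 0.76 cen 336.5 71.7 rect [74. 69.] 90.0 fill 0.78
```

```bash
cat > meas.py <<'E'
from seg import *
H=dict(cap=.024,square=.02,block=.036,roof=.006,round=.02,narrow=.04,wide=.032)
def top_contour(k,im,uv):
    g,b,m=ratios(im)
    if k in("square","round"):
        B=cv2.drawContours(np.zeros(g.shape,np.uint8),[blob(mask(im),uv)],-1,1,-1)
        M=(B>0)&(g>.7)&(g<.90)&(m>205)
        M=cv2.morphologyEx(M.astype(np.uint8),cv2.MORPH_OPEN,np.ones((7,7),np.uint8))
    elif k=="cap": M=mask(im)
    else: M=mask(im)&(m>(120 if k=="roof" else 215)).astype(np.uint8)
    return cv2.convexHull(blob(M,uv))
def cen(k,c):
    if k in("square","block","roof"): return cv2.minAreaRect(c)[0]
    return cv2.fitEllipse(c)[0] if len(c)>5 else cv2.minEnclosingCircle(c)[0]
def measure(k,views,guess):
    out=[];ray=[]
    for im,p in views:
        c=top_contour(k,im,project("wrist",guess,p)[0]); 
        W=onplane("wrist",c.reshape(-1,2),H[k],p)[:,:2]
        r=cv2.minAreaRect((W*1000).astype(np.float32)); 
        (w,l),a=r[1],r[2]
        if w<l: w,l,a=l,w,a+90
        out.append((np.array(r[0])/1000,w,l,(a+90)%180-90)); ray.append((p[1],rays("wrist",[cen(k,c)],p[0])[0]))
    X,gap=meet(*ray[0],*ray[1])
    print(k,'stereo',(X*1000).round(1),'gap',round(gap*1000,1))
    for o in out: print('    plane',(o[0]*1000).round(1),'size',round(o[1],1),round(o[2],1),'long axis deg',round(o[3],1))
    return X,out
E
python3 - <<'E'
from meas import *
import pickle
V=pickle.load(open("V.pkl","rb"))
P=dict(cap=(.565,.355,.03),square=(.61,.187,.02),block=(.447,.071,.036),roof=(.434,-.081,.02),round=(.608,-.153,.02),narrow=(.567,-.352,.04),wide=(.388,-.334,.032))
for k in V: measure(k,V[k],P[k])
# roof ridge apexes: silhouette corners
for im,p in V['roof']:
    c=top_contour('roof',im,project("wrist",P['roof'],p)[0]); print(cv2.approxPolyDP(c,2.0,True).reshape(-1,2).tolist())
E
```

```text
cap stereo [559.6 359.2  21.4] gap 0.0
    plane [558.8 358.7] size 35.3 33.5 long axis deg 59.9
    plane [559.8 358.8] size 33.6 33.4 long axis deg -30.0
square stereo [606.9 192.3  22.5] gap 0.0
    plane [605.5 191.6] size 69.9 56.0 long axis deg -5.3
    plane [605.6 191.3] size 70.2 56.8 long axis deg -5.1
block stereo [445.2  74.8  38.3] gap 0.2
    plane [444.5  74.3] size 53.8 41.5 long axis deg 11.0
    plane [444.5  74. ] size 53.8 41.8 long axis deg 11.1
roof stereo [434.7 -80.3  23.4] gap 1.6
    plane [433.2 -78.1] size 71.6 52.4 long axis deg -62.9
    plane [435.2 -82.1] size 71.4 52.4 long axis deg -62.8
round stereo [ 608.8 -153.6   14.8] gap 0.5
    plane [ 607.5 -153.5] size 67.8 67.6 long axis deg 59.9
    plane [ 609.4 -149.9] size 68.6 59.4 long axis deg -30.7
narrow stereo [ 564.2 -355.7   40.8] gap 0.2
    plane [ 563.9 -355.3] size 42.9 42.1 long axis deg 74.7
    plane [ 564.  -355.7] size 42.3 41.7 long axis deg 30.1
wide stereo [ 386.5 -334.5   33.4] gap 0.2
    plane [ 385.9 -333.6] size 58.9 58.5 long axis deg -35.1
    plane [ 385.2 -333.9] size 59.1 57.2 long axis deg -82.9
[[305, 56], [328, 105], [269, 135], [252, 113], [245, 88]]
[[367, 55], [384, 80], [388, 105], [328, 135], [306, 87]]
```

```bash
python3 - <<'E'
from meas import *
import pickle
V=pickle.load(open("V.pkl","rb"))
A=[(305,56),(328,105),(269,135),(245,88)];B=[(367,55),(388,105),(328,135),(306,87)]
(i1,p1),(i2,p2)=V['roof']
d1=rays("wrist",A,p1[0]);d2=rays("wrist",B,p2[0])
X=np.array([meet(p1[1],a,p2[1],b)[0] for a,b in zip(d1,d2)])
print((X*1000).round(1))
for n,px,p in(("v1",A,p1),("v2",B,p2)):
    W=onplane("wrist",px,.006,p)*1000; print(n,W.round(1)[:,:2].tolist(),'sides',[np.linalg.norm(W[i]-W[i-1]).round(1) for i in range(4)],'mean',W.mean(0).round(1))
    u,v=project("wrist",[.434,-.081,.02],p)[0].astype(int)
t=np.hstack([cv2.resize(i[40:150,a:a+110],(400,400),interpolation=cv2.INTER_CUBIC) for i,a in((i1,235),(i2,295))])
cv2.imwrite("pics/roof.png",t[:,:,::-1])
E
```

```text
[[ 471.   -97.8    5.1]
 [ 426.4 -119.9    8.2]
 [ 397.8  -61.9   10.8]
 [ 442.3  -40.5    9. ]]
v1 [[470.5, -97.9], [426.5, -120.0], [397.5, -61.1], [442.2, -39.8]] sides [np.float64(64.6), np.float64(49.3), np.float64(65.6), np.float64(49.5)] mean [434.1 -79.7   6. ]
v2 [[471.2, -97.7], [426.3, -120.4], [397.2, -62.0], [442.7, -40.4]] sides [np.float64(64.0), np.float64(50.3), np.float64(65.2), np.float64(50.4)] mean [434.4 -80.1   6. ]
```

View pics/roof.png

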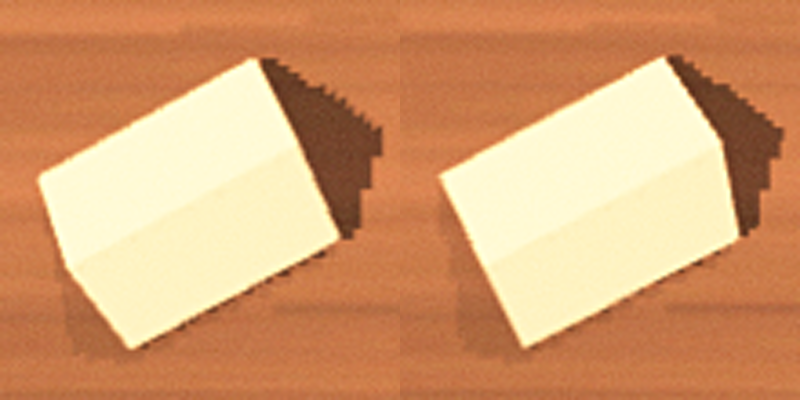

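The roof views show a clean gabled prism with the ridge running from about (254,114) to (315,81), and the eave corners measure 64.8 × 49.9 mm as they should. All heights match the text. Starting with the wide drum.

```bash
cat > act.py <<'E'
from meas import *
def best_yaw(xyz,yaws):
    q0=sensors.get_obs()["qpos"]; c=[]
    for y in yaws:
        qs=[inverse_kinematics([xyz[0],xyz[1],z],down(y)) for z in(xyz[2],.22)]
        if all(q is not None for q in qs): c.append((np.abs(np.array(qs[1])-q0).max(),y))
    return min(c)[1]
ANY=np.arange(-np.pi,np.pi,np.pi/12)
def pm(a): return [a-2*np.pi,a-np.pi,a,a+np.pi]
def pick(xy,zt,yaws=ANY,up=.22):
    y=best_yaw((*xy,zt),yaws); bot.grip(1.0,40)
    bot.move_pose([*xy,up],down(y)); 
    bot.move_straight([*xy,.06],.25)
    hit=bot.move_straight([*xy,zt],.06,contact_N=8); bot.sleep(.1)
    z=sensors.get_obs()["eef_pos"][2]; bot.grip(0.0,40); o=sensors.get_obs()
    print('pick hit',hit,'z',z.round(4),'w',round(o["grip_width"]*85,1),'F',round(o["grip_force"],1))
    zg=o["eef_pos"][2]
    bot.move_straight([*xy,up],.25); o=sensors.get_obs()
    print('lifted w',round(o["grip_width"]*85,1),'F',round(o["grip_force"],1)); return zg
def place(xy,h,zg,w,yaws=ANY,up=.24):
    z=zg+h; y=best_yaw((*xy,z),yaws)
    bot.move_pose([*xy,up],down(y)); bot.move_straight([*xy,z+.015],.2); bot.sleep(.2)
    hit=bot.move_straight([*xy,z-.005],.02,contact_N=3)
    o=sensors.get_obs(); print('place hit',hit,'underside at',((o["eef_pos"][2]-zg)*1000).round(1),'err xy',((o["eef_pos"][:2]-xy)*1000).round(1),'clock',o["clock"])
    bot.grip(min(1,(w+.018)/.085)); bot.move_straight([*xy,up],.2)
def check(k,xy,h,base=0,n=None):
    """two views; H includes support height"""
    H[k]=H0[k]+base; T=[]
    xy=np.array(xy); im1,p1,y=look(xy-[0,.025],.22); im2,p2,_=look(xy+[0,.025],.22,y)
    if n: cv2.imwrite(f"pics/{n}.png",im1[:,:,::-1])
    return measure(k,[(im1,p1),(im2,p2)],(*xy,H[k])),[(im1,p1),(im2,p2)]
H0=dict(H)
E
python3 - <<'E'
from act import *
import pickle
V=pickle.load(open("V.pkl","rb")); (i1,p1),(i2,p2)=V['roof']
for a,b in(((253.7,113.6),(319.2,112.6)),((314.7,81.2),(383.5,78.5))):
    print('ridge',(meet(p1[1],rays("wrist",[a],p1[0])[0],p2[1],rays("wrist",[b],p2[0])[0])[0]*1000).round(1))
zg=pick((.3858,-.3340),.0)
# foot view in passing
(X,o),vs=check("round",(.608,-.153),.02,n="foot"); print(zg,sensors.get_obs()["clock"])
E
```

```text
ridge [419.6 -53.   35.8]
ridge [ 447.1 -107.2   41.3]
pick hit False z 0.0004 w 58.5 F 42.3
lifted w 58.9 F 43.0
round stereo [ 608.1 -153.9   19.3] gap 0.1
    plane [ 607.4 -153.4] size 68.3 67.1 long axis deg 59.6
    plane [ 607.3 -153.4] size 68.5 68.1 long axis deg -30.0
0.0004978231459978957 19.0667
```

```bash
python3 - <<'E'
from act import *
F=(.6075,-.1535)
place(F,.02,.0005,.060)
(X,o),vs=check("wide",F,.032,.02,"p_wide")
E
```

```text
place hit True underside at 20.1 err xy [-0.2  0.1] clock 21.65
wide stereo [ 615.9 -154.8  -50.1] gap 5.1
    plane [ 607.3 -156.1] size 106.7 97.5 long axis deg 30.6
    plane [ 607.2 -150.4] size 106.4 97.3 long axis deg 30.6
```

View pics/p_wide.png

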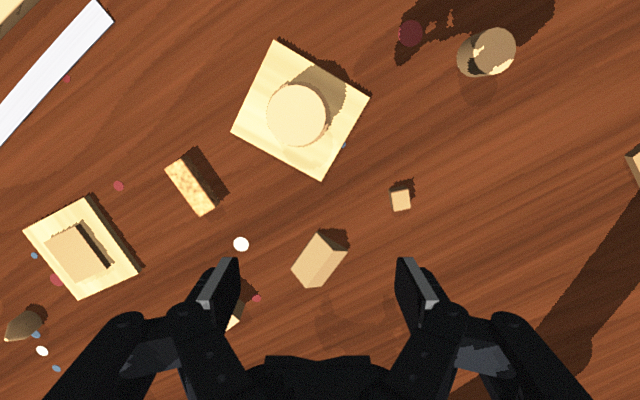

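The view shows the wide drum standing on the round foot at (296,115), roughly concentric. Its colour is close to the board's, so I need a channel that separates them.

```bash
python3 - <<'E'
from seg import *
im=cv2.imread("pics/p_wide.png")[:,:,::-1]; g,b,m=ratios(im)
for n,(u,v) in dict(drum=(296,115),drumL=(275,115),drumT=(296,92),board=(255,125),board2=(310,165),boardshadow=(335,95),sideB=(285,142)).items(): print(n,im[v,u],g[v,u].round(3),b[v,u].round(3))
E
```

```text
drum [253 238 184] 0.949 0.744
drumL [253 240 190] 0.949 0.752
drumT [253 239 188] 0.949 0.752
board [255 250 204] 0.98 0.809
board2 [248 229 169] 0.924 0.671
boardshadow [165 136  89] 0.817 0.555
sideB [253 241 193] 0.953 0.76
```

```bash
cat >> act.py <<'E'
def circ(im,p,xy,z,r):
    c=project("wrist",[[*xy,z],[xy[0]+r,xy[1],z],[xy[0],xy[1]+r,z]],p); R=np.mean(np.linalg.norm(c[1:]-c[0],axis=1))
    x0,y0=np.maximum((c[0]-1.6*R).astype(int),0); x1,y1=(c[0]+1.6*R).astype(int)
    s=4; g=cv2.resize(cv2.cvtColor(im[y0:y1,x0:x1],cv2.COLOR_RGB2GRAY),None,fx=s,fy=s,interpolation=cv2.INTER_CUBIC)
    h=cv2.HoughCircles(cv2.GaussianBlur(g,(7,7),0),cv2.HOUGH_GRADIENT_ALT,1.5,10,param1=60,param2=.3,minRadius=int(s*R*.9),maxRadius=int(s*R*1.1))
    if h is None: print('no circle'); return
    for q in h[0][:3]:
        uv=np.array([x0,y0])+(q[:2]+.5)/s-.5; print('circle r mm',(q[2]/s/R*r*1000).round(1),'at',(onplane("wrist",[uv],z,p)[0]*1000).round(1))
def check_circ(xy,z,r,n):
    xy=np.array(xy); y=None
    for i,d in enumerate((-.02,.02)):
        im,p,y=look(xy+[0,d],.2,y,f"{n}{i}"); circ(im,p,xy,z,r)
E
python3 - <<'E'
from act import *
check_circ((.6075,-.1535),.052,.030,"cw")
zg=pick((.5640,-.3555),.006)
F=(.6075,-.1535)
place(F,.052,zg,.044)
check_circ(F,.092,.022,"cn")
print(sensors.get_obs()["clock"])
a=cv2.imread("pics/cn0.png")[:200,150:550]; b=cv2.imread("pics/cw0.png")[:200,150:550]
cv2.imwrite("pics/c2.png",cv2.resize(np.vstack([b,a]),(800,600)))
E
```

```text
circle r mm 31.3 at [ 608.8 -155.3   52. ]
circle r mm 30.8 at [ 609.2 -152.8   52. ]
circle r mm 27.9 at [ 606.6 -152.1   52. ]
pick hit False z 0.0066 w 43.1 F 40.6
lifted w 42.9 F 40.6
place hit True underside at 51.9 err xy [-0.2  0.1] clock 32.8
circle r mm 22.3 at [ 606.8 -153.5   92. ]
circle r mm 22.4 at [ 611.3 -160.8   92. ]
circle r mm 21.0 at [ 609.4 -154.7   92. ]
circle r mm 22.8 at [ 604.3 -146.5   92. ]
35.3
```

View pics/c2.png

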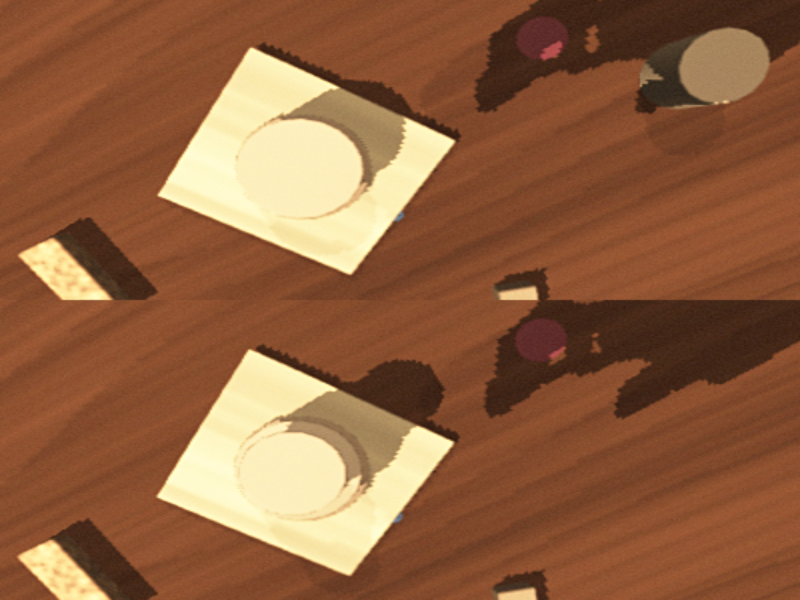

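Both drums stand concentric within about 2 mm: the narrow drum's top is at (293,474) of the lower crop, inside the wide drum's rim. Next are the cap and the block.

```bash
python3 - <<'E'
from act import *
F=(.6075,-.1535); S=(.6056,.1915)
zg=pick((.5594,.3589),.004)
place(F,.092,zg,.034)
im,p,_=look((.57,-.153),.22,None,"cap1")
zg=pick((.4446,.0742),.004,pm(np.radians(11.05)))
place(S,.02,zg,.042,pm(np.radians(-5.2)))
im2,p2,_=look((S[0],S[1]),.2,None,"blk1")
print(sensors.get_obs()["clock"], project("wrist",[[*F,.136],[*F,.092]],p),project("wrist",[[*S,.056]],p2))
import pickle; pickle.dump((im2,p2),open("blk.pkl","wb"))
cv2.imwrite("pics/cb.png",np.hstack([cv2.resize(i[:200,200:400],(400,400))[:,:,::-1] for i in(im,im2)]))
cv2.imwrite("pics/sc1.png",cv2.resize(optics.camera("scene")[100:320,180:440,::-1],(780,600*66//60-60)))
E
```

```text
pick hit False z 0.0046 w 32.6 F 40.0
lifted w 32.1 F 39.7
place hit True underside at 91.9 err xy [-0.  -0.1] clock 44.4417
pick hit False z 0.0043 w 41.5 F 40.9
lifted w 41.5 F 40.5
place hit True underside at 20.1 err xy [-0.1 -0. ] clock 53.975
56.1833 [[290.95318693  53.98904833]
 [295.32506561  61.96110852]] [[317.11344654 103.43381781]]
```

View pics/cb.png

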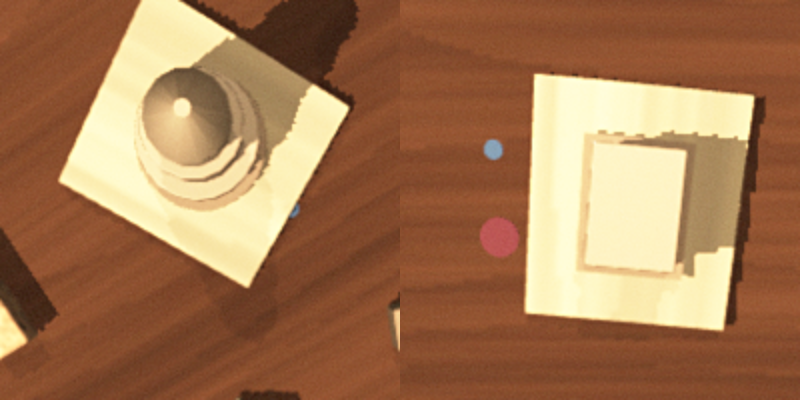

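View pics/sc1.png

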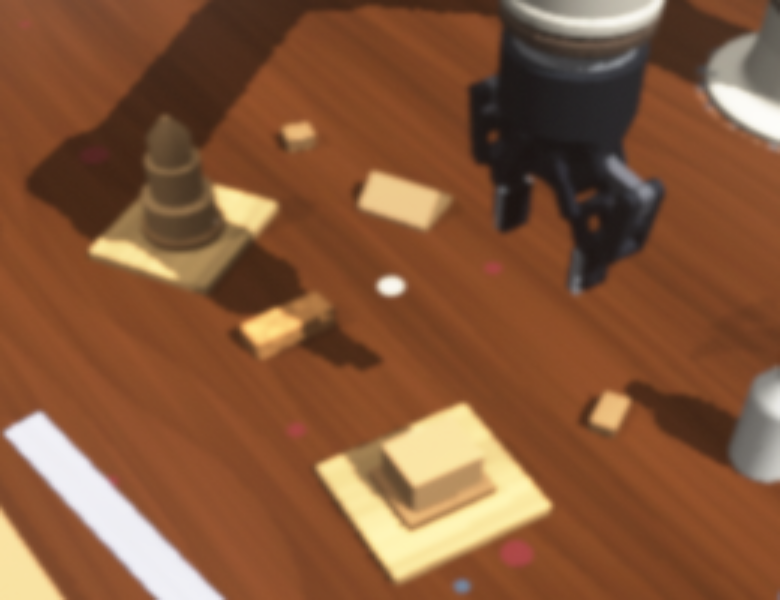

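The cap's tip is at pixel (291,53), where (291,54) was predicted. The block's top is centred at (318,103.5) against a predicted (317,103.4), parallel to the foot. The scene view shows both stacks upright. The roof is next.

```bash
python3 - <<'E'
from act import *
S=(.6056,.1915)
zg=pick((.4343,-.0799),-.002,pm(np.radians(26.25)))
place(S,.056,zg,.064,pm(np.radians(84.8)))
im2,p2,_=look((S[0],S[1]),.24,None,"roof1")
y=np.radians(-5.2);d=np.array([np.cos(y),np.sin(y),0])
c=np.array([*S,.086]); e=c*[1,1,0]+[0,0,.056]
print(sensors.get_obs()["clock"], 'ridge ends',project("wrist",[c-d*.032,c+d*.032],p2))
cv2.imwrite("pics/r1.png",np.hstack([cv2.resize(im2[:200,200:440],(480,400))[:,:,::-1],cv2.resize(optics.camera("scene")[200:333,270:377,::-1],(320,400))]))
E
```

```text
pick hit False z -0.0016 w 63.4 F 43.3
lifted w 62.9 F 43.8
place hit True underside at 56.1 err xy [-0.1 -0.1] clock 64.3167
66.3583 ridge ends [[284.0462993  100.59502105]
 [351.82723436 107.20987626]]
```

View pics/r1.png

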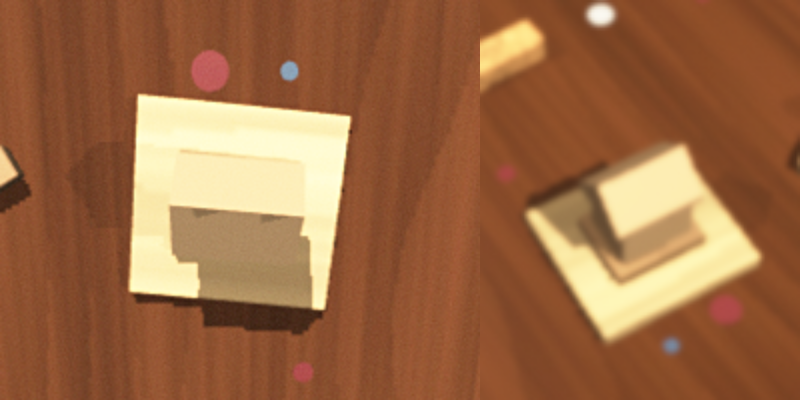

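The ridge runs (285,103)–(352,108), where (284,101)–(352,107) was predicted, so the roof is centred within about 1 mm and aligned. One last whole-scene check before handing in.

```bash
python3 - <<'E'
from h import *
bot.move_pose([.45,.0,.35],down(0)); bot.sleep(.5)
cv2.imwrite("pics/fin.png",optics.camera("scene")[:,:,::-1]); print(sensors.get_obs()["clock"])
E
```

```text
68.3833
```

View pics/fin.png

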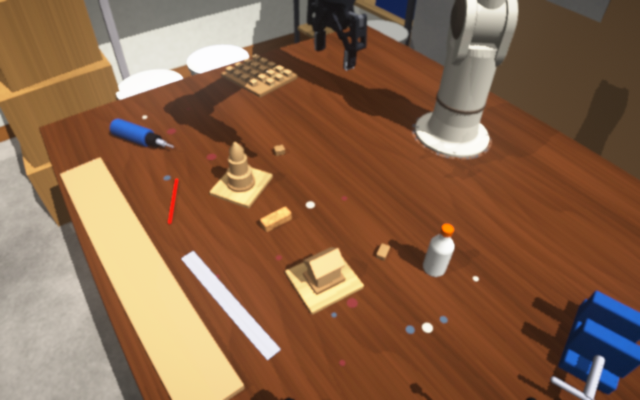

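The lighthouse stands at (239,167), the house at (326,272) and the bottle at (438,250), and the gripper is well clear. Handing in.

```bash
python3 -c "
from rig import bot
print(bot.sign_off())"
```

```text
the job is handed in; nothing more can be done
None
```

I stacked the lighthouse and the house on their feet, upright and centred to about 2 mm by the camera checks, with the glue bottle still standing; I handed the job in at about 68 s, and no verdict came back.

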